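# Turn the lid of the short crock until it drops home

### The arm

A 7-joint arm with a two-finger parallel gripper is mounted at the origin on a cart in front of the work surface, level with it; the furniture and walls round the work are solid. World frame = base frame: x ahead of the robot, y to its left, z up, the work surface at z = 0. Lengths are in m, angles in rad, forces in N, time in s.
With the tool pointing down it reaches from about 0.4 to 0.925 m from the base axis. Payload 4.1 kg.
Tool frame: the origin (TCP) lies between the finger pads; the fingertips stand 25 mm ahead of it and the grasp point (between the pads) lies 6 mm ahead of it; z points along the fingers, y is the direction in which the jaws open and shut (so a half turn about z gives the same grasp; the last joint's range is limited). The gripper opens to 85 mm and grips with 20 to 120 N. Pads are 22 mm wide; open, the fingers measure 114 mm over their backs; the gripper's body (76 mm by 85 mm) begins 54 mm behind the grasp point. The pads swing forward as they close: fully open they stand 13 mm farther back than shut.
Start: joints at [-1.344, 0.398, 0.045, 1.537, -0.019, 1.207, -0.051], TCP at [0.208, 0.616, 0.256] pointing down, gripper open.
Joint ranges: [-2.82, 2.82], [-0.49, 2.23], [-1.37, 1.46], [0, 2.46], [-1.36, 4.5], [0.23, 2], [-2.94, 2.94]. Speed limits (rad/s): [2.57, 2.57, 3.14, 3.14, 3.14, 3.14, 3.14].

### API

Orientations are given as a 3x3 rotation matrix whose columns are the frame's x, y, z axes.
In Python, from station import r, imaging gives the robot as it stands.
- The arm moves only by the tool step_arm, never from a script. Its arguments are lists of equal length, an entry for each row: "offset": the shift along the tool's x, y, z in cm, a list of three; "rot": the turn, a rotation vector about the tool's x, y, z in rad, a list of three. A call has 1 to 12 rows; each row is the pose to reach, as a shift and turn from the pose commanded when the call began, along the tool's axes at that moment; what a row does not reach only later rows make up. A row lasts 1/8 s, in which the tool goes at most 62.5 mm and 10.7 degrees, less where a joint would pass 70% of its speed; a pose out of reach is approached as far as the arm can. A call with a gripper value outside its range is refused whole. "hand" is the opening, from 0 (shut) to 1 (fully open), set as the call begins (left out, the last holds). The fingers move at their own pace and stop on an object; "squeeze" is the grip in N (left out, the last holds). Time passes only in rows, so rows that repeat a pose let the fingers close. It gives the time, the measured TCP pose, the force and the opening at its end, in the units of the state.
- r.state(): the state, without advancing time (a new reading comes with each control period).
- imaging.get_image(name): name is "scene" or "top"; returns the picture (480x640x3 uint8, red, green, blue); there is no depth.
- imaging.camera_model(name): a dict with "camera_matrix" (3x3 intrinsics, pixels), "world_from_camera" (4x4, takes a point from camera to world coordinates). Camera axes: x right, y up, looking along -z (the intrinsics and any distortion apply to the point x, -y, -z); pixel columns grow to the right and rows downward; lengths in m; the calibration is good to about 2 mm. A picture is of the moment at which its call begins. camera_model takes no time and is no camera call.
- r.finish_job(): hands the job in, once; it reports no verdict.
The state is a dict: "clock": time; "joints": joint angles; "dq": joint speeds; "joint_torque": joint torques, N m; "tcp_pos": TCP position; "orientation": TCP orientation; "wrist_force": force on the tool from outside, world axes, zero at the start; "ft_torque": the same for the moment, N m; "finger_gap": finger opening in m.
Only numpy, scipy, OpenCV 4.12 (cv2) and the standard library are available. Lean on these libraries where they do the work, as an engineer would, in place of code of your own. Each camera call takes 0.05 s, during which the arm holds its last target.

### The job

The lid of the short storage crock is not shut: it stands proud because its three lugs ride on the rim. Take it by its bar and turn it on the rim, without lifting it off, until the lugs drop into the notches and the lid sits level and fully home, like the lid of the tall crock beside it. Leave the tall crock's lid as it is.

Things in the scene. Friction and masses are not known exactly. Their poses are not given: they have to be found in the camera images.
- crock: Short storage crock, left or right of the tall one: round, white glazed, 124 mm across, 85 mm high, fixed. Origin: centre of underside, z up. Rim 10 mm thick, mouth 104 mm across. Three notches 32 mm wide, 10 mm deep are cut down into the rim, at the crock's +x and at +-120 degrees from it. A lug within about 10 degrees of a notch's middle drops in when the lid is let go; any lug fits any notch.
- lid: Loose wood lid, 0.15 to 0.31 kg: disc 99 mm across, 2.5 mm play in the mouth; three lugs 12 mm wide, 10 high, to radius 60, at the lid's +x and +-120 degrees. Origin: on its axis at the lugs' undersides, z up; 85 mm above the crock's underside at the start, 75 when home. Disc top at z 10; on it a bar 64 mm along x, 16 along y, top at z 45. Starts 22 to 60 degrees off the nearest notches, either way.
- tall_crock: Tall storage crock, same make and width (124 mm) but 135 mm high, fixed. Origin: centre of its underside. A bystander.
- tall_lid: Lid of the tall crock, same shape and size as the other lid, loose, already home in its notches; origin on its axis at the undersides of its lugs, 125 mm above the worktop. To be left alone.

How it is judged:
At the end, for the whole second after the job is handed in: The lid is home in the short crock: its origin 70 to 79 mm above the crock's underside (home is 75, proud is 85), within 10 mm of the crock's axis, level within 5 degrees and at rest (z of lid in the frame of crock between 0.07 and 0.079 m and horizontal distance between lid and crock below 0.01 m and angle between lid's own z axis and vertical below 0.09 rad and linear speed of lid below 0.02 m/s); the robot touches nothing.
It fails at once if the lid is lifted off: raised more than 20 mm above where it stands proud on the rim (z of lid in the frame of crock above 0.105 m).
It fails at once if the tall crock's lid is moved by more than 10 mm (distance of tall_lid from where it was at the start of the episode above 0.01 m).
It also fails if it takes over 29 s, if anything falls off the work surface, if the arm or the gripper's body presses on something with over 40 N, if the wrist force passes 120 N, or if a joint passes its speed limit or range.

## Working session

There is one attempt and no reset: what is moved stays moved. The work goes in short steps, Python scripts to look and compute and a tool call to move; the robot and the scene stay as the last step left them, time stands still between calls to the robot, and variables do not carry over. Pictures are saved under pics/ and viewed, and the job is handed in when it is done.

Besides the shell and the picture viewer there is one more tool, called after "Emit:" by a JSON object that holds its "api" and its "payload", one argument or row to a line. step_arm: Moves the arm, as the interface text tells. Its arguments: {"type":"object","properties":{"offset":{"type":"array"},"rot":{"type":"array"},"hand":{"type":"number"},"squeeze":{"type":"number"}},"required":["offset","rot"]}

```bash
mkdir -p pics; python3 - <<'E'
from station import r, imaging
import cv2, numpy as np
for n in("scene","top"):
    im=imaging.get_image(n); cv2.imwrite(f"pics/{n}0.png",im[:,:,::-1])
    m=imaging.camera_model(n); print(n,{k:np.round(np.array(v),4).tolist() for k,v in m.items()})
s=r.state(); print(s["clock"],s["tcp_pos"],np.round(s["orientation"],3).tolist(),s["finger_gap"])
E
```

```text
scene {'camera_matrix': [[454.3744, 0.0, 321.6859], [0.0, 454.3744, 245.0128], [0.0, 0.0, 1.0]], 'world_from_camera': [[-0.853, -0.3713, 0.3669, 0.8024], [0.5219, -0.6045, 0.6018, 0.4973], [-0.0017, 0.7048, 0.7094, 0.7055], [0.0, 0.0, 0.0, 1.0]]}
top {'camera_matrix': [[622.8073, 0.0, 323.8524], [0.0, 622.8073, 240.5247], [0.0, 0.0, 1.0]], 'world_from_camera': [[-0.1274, 0.9695, -0.2092, 0.2636], [-0.9918, -0.1237, 0.0306, 0.0073], [0.0038, 0.2114, 0.9774, 1.1758], [0.0, 0.0, 0.0, 1.0]]}
0.1 [0.20786903 0.61532606 0.25536465] [[-0.947, 0.32, -0.0], [0.32, 0.947, -0.002], [-0.0, -0.002, -1.0]] 0.08548736973996862
```

View pics/scene0.png

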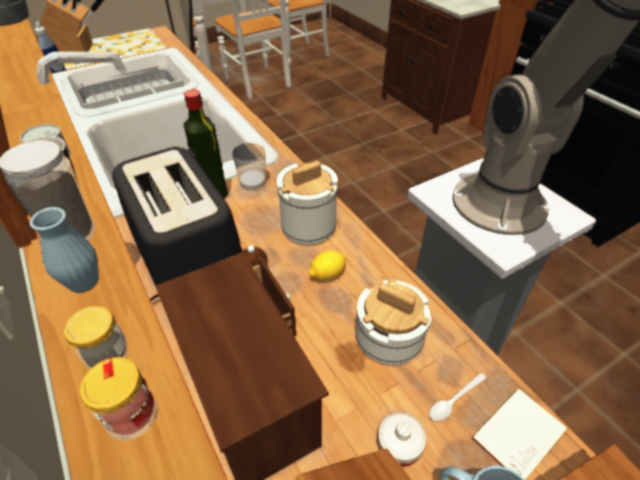

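View pics/top0.png

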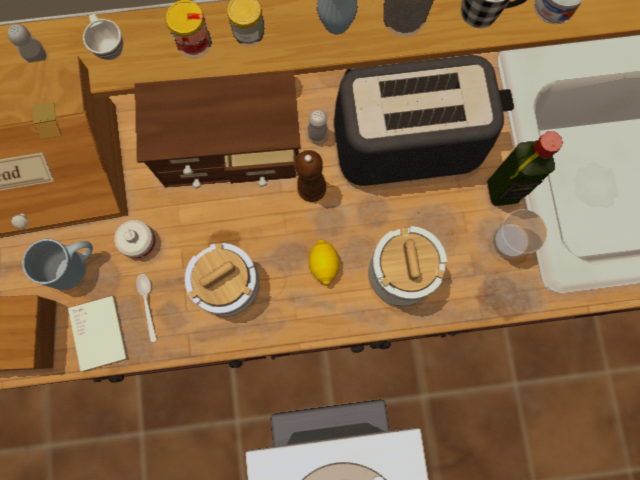

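```bash
python3 - <<'E'
import cv2
im=cv2.imread("pics/top0.png")
a=cv2.resize(im[235:325,175:270],None,fx=6,fy=6,interpolation=cv2.INTER_CUBIC)
cv2.imwrite("pics/c_top.png",a)
im=cv2.imread("pics/scene0.png")
a=cv2.resize(im[275:365,345:440],None,fx=6,fy=6,interpolation=cv2.INTER_CUBIC)
cv2.imwrite("pics/c_scene.png",a)
E
```

```text
(no output)
```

View pics/c_top.png

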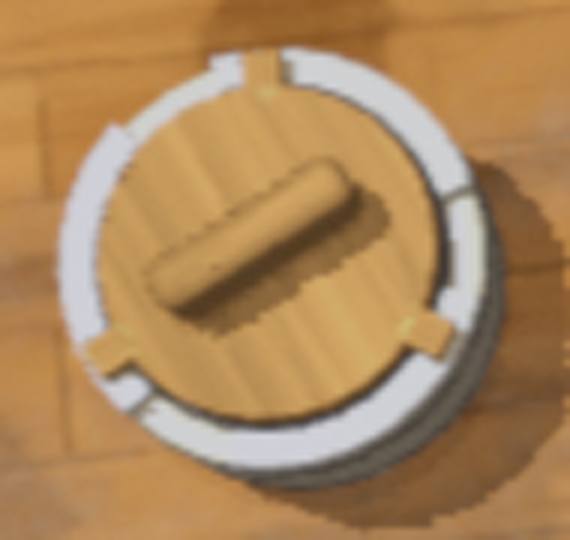

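View pics/c_scene.png

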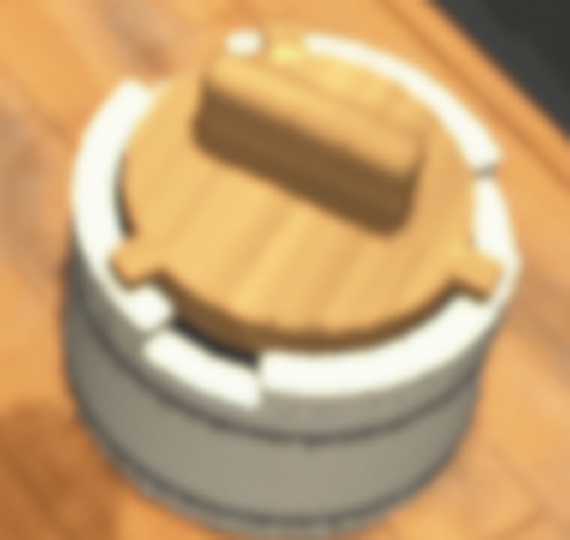

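```bash
cat > h.py <<'E'
import numpy as np
from station import r, imaging
def proj(n,P):
    m=imaging.camera_model(n);T=np.linalg.inv(np.array(m["world_from_camera"]));K=np.array(m["camera_matrix"])
    p=np.atleast_2d(P)@T[:3,:3].T+T[:3,3]; q=np.c_[p[:,0],-p[:,1],-p[:,2]]@K.T
    return q[:,:2]/q[:,2:]
def back(n,uv,z):
    m=imaging.camera_model(n);T=np.array(m["world_from_camera"]);K=np.array(m["camera_matrix"])
    uv=np.atleast_2d(uv).astype(float); d=np.c_[uv,np.ones(len(uv))]@np.linalg.inv(K).T
    d=np.c_[d[:,0],-d[:,1],-d[:,2]]@T[:3,:3].T
    return T[:3,3]+d*((z-T[2,3])/d[:,2])[:,None]
def crop(p,o,f=6): return (np.atleast_2d(p)+.5)/f-.5+np.array(o)
E
python3 - <<'E'
from h import *
from scipy.optimize import least_squares
def circ(p,R): return least_squares(lambda c:np.hypot(*(p[:,:2]-c).T)-R,p[:,:2].mean(0))
for n,o,rim,lug,notch,bar in [("top",(175,235),[(58,260),(265,467),(330,52),(425,120),(470,175),(75,190),(180,440),(370,440)],[(265,68),(110,352),(435,335)],[(118,125),(213,62),(470,188),(130,410)],[(165,288),(335,178)]),
 ("scene",(345,275),[(75,200),(85,145),(320,400),(420,380),(480,340),(515,265),(495,155),(430,85)],[(285,48),(130,258),(475,275)],[(145,345),(258,398),(495,165),(165,322)],[(215,62),(412,150)])]:
    R=back(n,crop(rim,o),.085); s=circ(R,.062); c=s.x; print(n,c,np.round(s.fun*1e3,1))
    for name,pts,z in(("lug",lug,.095),("notch",notch,.085),("bar",bar,.13)):
        P=back(n,crop(pts,o),z)[:,:2]-c; print(name,np.round(np.degrees(np.arctan2(P[:,1],P[:,0])),1),np.round(np.hypot(*P.T)*1e3,1),np.round((P.mean(0))*1e3,1))
E
```

```text
top [0.45509729 0.16413012] [ 0.7  0.6  0.8 -2.1  0.7 -0.3 -2.   0.8]
lug [  -5.1  117.2 -124.1] [54.  53.5 56.1] [-0.7 -1.2]
notch [ 43.1  11.2 -78.5 132. ] [60.7 61.  61.4 60.7] [19.   9.6]
bar [119.6 -66.4] [27.7 28.9] [-1.1 -1.2]
scene [0.45762174 0.16540561] [ 0.1  0.4  0.5  0.3  0.5 -0.7 -0.   1. ]
lug [-122.9   -5.6  114.7] [50.6 54.5 53. ] [1.6 0.1]
notch [ 13.1  43.1 163.4  12. ] [64.3 64.1 60.4 54.9] [26.3 21.8]
bar [-64.  118.1] [30.1 28. ] [ 0.  -1.2]
```

```bash
python3 - <<'E'
from h import *
for z in(0.1,.2,.3):print(z,back("top",[(55,295),(50,370),(125,215),(85,60)],z)[:,:2].round(3).tolist())
s=r.state();Rm=np.array(s["orientation"]);p=np.array(s["tcp_pos"])
print(np.round(Rm.T@(np.array([.4565,.1645,.20])-p)*100,2), np.round(Rm.T@(np.array([.4565,.1645,.129])-p)*100,2))
E
```

```text
0.1 [[0.457, 0.448], [0.331, 0.461], [0.585, 0.319], [0.896, 0.375]]
0.2 [[0.439, 0.407], [0.324, 0.419], [0.555, 0.29], [0.837, 0.341]]
0.3 [[0.421, 0.366], [0.318, 0.376], [0.525, 0.261], [0.778, 0.307]]
[-37.98 -34.75   5.6 ] [-37.98 -34.74  12.7 ]
```

Emit:
{"api": "step_arm", "payload": {
  "offset": [
    [-1,-2,-5.5],
    [-3,-6,-9.5],
    [-6,-11,-10.5],
    [-9.5,-16.5,-10.5],
    [-13.5,-20,-10.5],
    [-18,-23.5,-9.5],
    [-22.5,-26.5,-7.5],
    [-27,-29.5,-5],
    [-31.5,-32,-2],
    [-35.5,-33.8,1.5],
    [-38,-34.75,4.5],
    [-38,-34.75,5.6]
  ],
  "rot": [
    [0,0,0],
    [0,0,0],
    [0,0,0.1],
    [0,0,0.2],
    [0,0,0.3],
    [0,0,0.4],
    [0,0,0.5],
    [0,0,0.6],
    [0,0,0.7],
    [0,0,0.78],
    [0,0,0.78],
    [0,0,0.78]
  ],
  "hand": 1
}}

```text
clock: 1.6
tcp_pos: [0.4568, 0.1626, 0.1984]
orientation: [[-0.445, 0.896, -0.002], [0.896, 0.445, -0.003], [-0.001, -0.003, -1.0]]
wrist_force: [-0.2, 0.4, 0.3]
finger_gap: 0.0855
```

Emit:
{"api": "step_arm", "payload": {
  "offset": [
    [0.17,0.08,3],
    [0.17,0.08,6],
    [0.17,0.08,7],
    [0.17,0.08,7]
  ],
  "rot": [
    [0,0,0],
    [0,0,0],
    [0,0,0],
    [0,0,0]
  ]
}}

```text
clock: 2.1
tcp_pos: [0.4564, 0.1675, 0.1304]
orientation: [[-0.449, 0.893, -0.001], [0.893, 0.449, 0.0], [0.0, -0.0, -1.0]]
wrist_force: [0.2, 1.4, 1.2]
finger_gap: 0.0852
```

```bash
python3 - <<'E'
from h import *
import cv2
for n,(x,y) in(("top",(170,220)),("scene",(325,240))):
    im=imaging.get_image(n)[y:y+120,x:x+130,::-1]; cv2.imwrite(f"pics/{n}1.png",cv2.resize(im,None,fx=5,fy=5,interpolation=cv2.INTER_CUBIC))
print(r.state()["wrist_force"],r.state()["tcp_pos"])
E
```

```text
[-0.15584698 -0.5565366  -0.04396241] [0.45748047 0.16759594 0.13142637]
```

View pics/scene1.png

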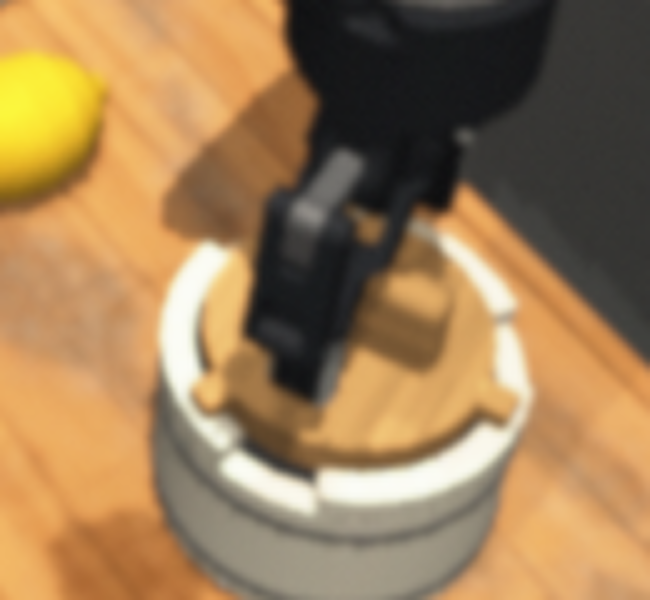

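View pics/top1.png

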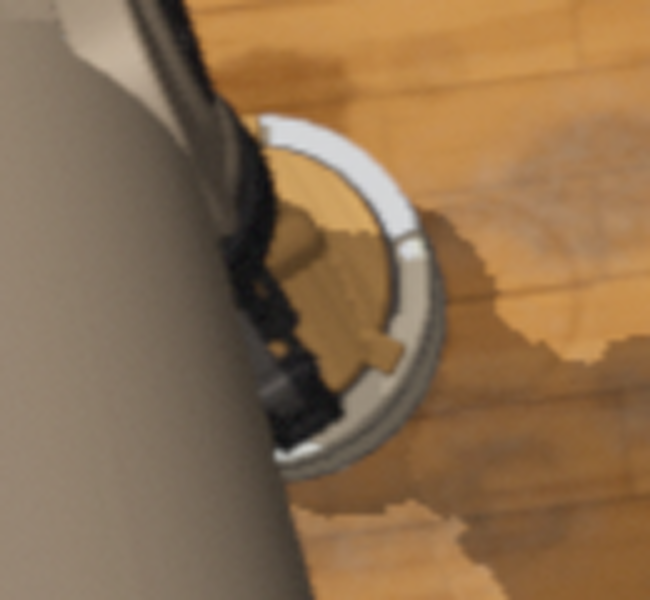

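Emit:
{"api": "step_arm", "payload": {
  "offset": [
    [-0.2,-0.15,0.2],
    [-0.2,-0.15,0.2],
    [-0.2,-0.15,0.2],
    [-0.2,-0.15,0.2],
    [-0.2,-0.15,0.2],
    [-0.2,-0.15,0.2]
  ],
  "rot": [
    [0,0,0],
    [0,0,0],
    [0,0,0],
    [0,0,0],
    [0,0,0],
    [0,0,0]
  ],
  "hand": 0,
  "squeeze": 40
}}

```text
clock: 2.95
tcp_pos: [0.4565, 0.1645, 0.1285]
orientation: [[-0.448, 0.894, 0.0], [0.894, 0.448, 0.0], [0.0, 0.0, -1.0]]
wrist_force: [-1.3, -0.2, 3.0]
finger_gap: 0.0154
```

Emit:
{"api": "step_arm", "payload": {
  "offset": [
    [0,0,0],
    [0,0,0],
    [0,0,0],
    [0,0,0],
    [0,0,0],
    [0,0,0],
    [0,0,0],
    [0,0,0],
    [0,0,0],
    [0,0,0]
  ],
  "rot": [
    [0,0,-0.07],
    [0,0,-0.14],
    [0,0,-0.21],
    [0,0,-0.28],
    [0,0,-0.35],
    [0,0,-0.42],
    [0,0,-0.49],
    [0,0,-0.555],
    [0,0,-0.555],
    [0,0,-0.555]
  ]
}}

```text
clock: 4.2
tcp_pos: [0.4561, 0.1643, 0.128]
orientation: [[-0.852, 0.524, -0.001], [0.524, 0.852, -0.0], [0.0, -0.001, -1.0]]
wrist_force: [-0.3, -1.3, -2.4]
finger_gap: 0.0154
```

```bash
python3 - <<'E'
from h import *
import cv2
n,(x,y)=("scene",(325,240))
im=imaging.get_image(n)[y:y+120,x:x+130,::-1]; cv2.imwrite(f"pics/{n}2.png",cv2.resize(im,None,fx=5,fy=5,interpolation=cv2.INTER_CUBIC))
s=r.state();print(s["wrist_force"],s["tcp_pos"],s["ft_torque"])
E
```

```text
[-0.91646722 -0.62932971 -1.59258697] [0.4561355  0.16436827 0.12804408] [ 0.02902058  0.01924834 -0.0029383 ]
```

View pics/scene2.png

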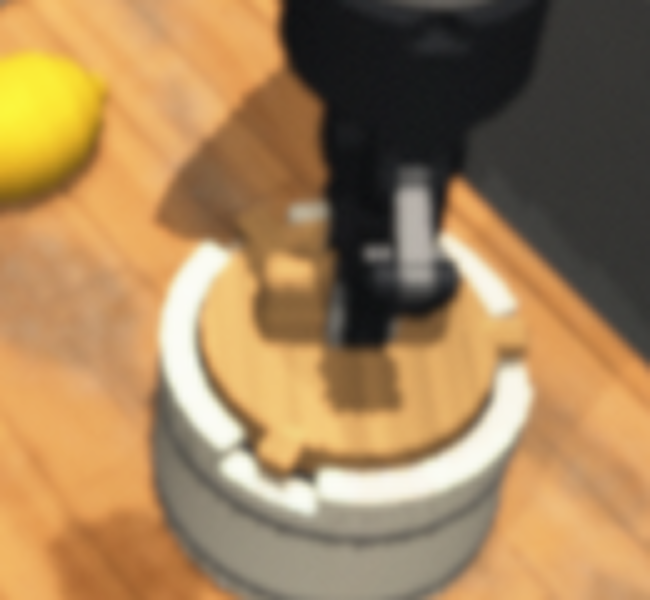

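```bash
python3 - <<'E'
from h import *
c=np.array([.4568,.165])
for pt in[(282,445),(512,335)]:
  P=back("scene",crop([pt],(325,240),5),.095)[0,:2]-c; print(np.degrees(np.arctan2(P[1],P[0])),np.hypot(*P))
E
```

```text
27.78417924453348 0.05362437677131972
145.93348324215245 0.05339182958119243
```

Emit:
{"api": "step_arm", "payload": {
  "offset": [
    [0,0,0.3],
    [0,0,0.6],
    [0,0,0.8],
    [0,0,0.8]
  ],
  "rot": [
    [0,0,0],
    [0,0,0],
    [0,0,0],
    [0,0,0]
  ]
}}

```text
clock: 4.75
tcp_pos: [0.4562, 0.1644, 0.1201]
orientation: [[-0.852, 0.523, -0.0], [0.523, 0.852, -0.0], [0.0, -0.0, -1.0]]
wrist_force: [-0.4, 0.6, -3.0]
finger_gap: 0.0155
```

Down 8 mm with no resistance: the lugs are in the notches. Release.

Emit:
{"api": "step_arm", "payload": {
  "offset": [
    [0,0,0],
    [0,0,0],
    [0,0,0],
    [0,0,0],
    [0,0,0],
    [0,0,-2],
    [0,0,-5],
    [0,0,-9],
    [0,0,-13],
    [0,0,-13]
  ],
  "rot": [
    [0,0,0],
    [0,0,0],
    [0,0,0],
    [0,0,0],
    [0,0,0],
    [0,0,0],
    [0,0,0],
    [0,0,0],
    [0,0,0],
    [0,0,0]
  ],
  "hand": 1
}}

```text
clock: 6.0
tcp_pos: [0.4584, 0.1652, 0.2535]
orientation: [[-0.852, 0.523, 0.006], [0.523, 0.852, 0.004], [-0.003, 0.007, -1.0]]
wrist_force: [-0.3, 0.2, -0.3]
finger_gap: 0.0852
```

```bash
python3 - <<'E'
from h import *
import cv2
n,(x,y)=("scene",(325,240))
im=imaging.get_image(n)[:,:,::-1]; cv2.imwrite("pics/full3.png",im); im=im[y:y+130,x:x+130]; cv2.imwrite(f"pics/{n}3.png",cv2.resize(im,None,fx=4.5,fy=4.5,interpolation=cv2.INTER_CUBIC))
s=r.state();print(s["wrist_force"],s["tcp_pos"],s["finger_gap"])
E
```

```text
[ 0.15404055 -0.20419547 -1.26696323] [0.45699458 0.16474086 0.25144097] 0.0855269177718314
```

View pics/scene3.png

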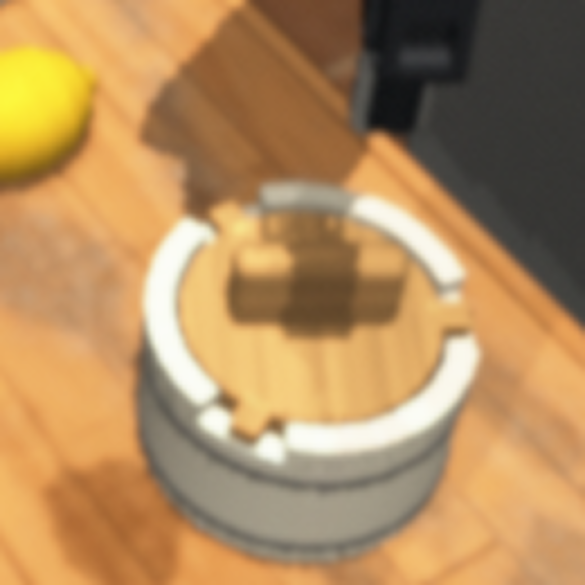

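View pics/full3.png

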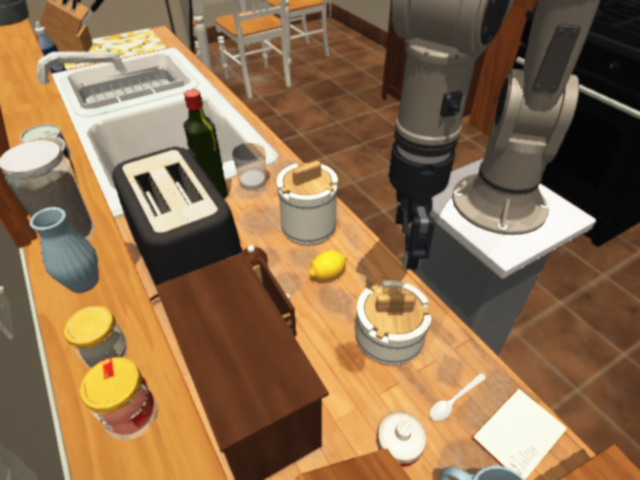

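The lugs at (225,215), (455,318) and (255,415) sit inside the notches, with the disc flush with the rim. The gripper is clear. I'll do a quick numeric check before handing in.

```bash
python3 - <<'E'
from h import *
c=np.array([.4568,.165])
for z in(.085,.095):
  P=back("scene",crop([(230,215),(455,318),(258,413)],(325,240),4.5),z)[:,:2]-c; print(z,np.degrees(np.arctan2(P[:,1],P[:,0])).round(1),np.hypot(*P.T).round(4),P.mean(0).round(4))
s=r.state();print(s["clock"],r.finish_job())
E
```

```text
0.085 [-91.5 145.8  29.4] [0.0546 0.0529 0.0511] [-0.0002  0.0001]
0.095 [-85.1 137.2  31.3] [0.0485 0.051  0.0578] [0.0054 0.0055]
the job is handed in; nothing more can be done
6.05 None
```

The short crock's lid is home in its notches, and the job is handed in at 6.05 s on the clock. I gripped it by its bar, turned it about 32° counter-clockwise on the rim, lowered it 8 mm, let go and backed the gripper off.

- **Fit:** The final picture shows all three lugs down in the notches and the disc flush with the rim. Measured at home height, the lugs are spaced close to 120° apart and centred on the crock's axis to within about 1 mm. At the proud height they are 5 mm off in both x and y, so the picture fits the lid being home.
- **Gripper:** It is open and about 13 cm above where it let go. The wrist force reads about zero.
- **Tall crock's lid:** I never went near it, and it looks unchanged in the picture. I did not measure its position.
- **Checks:** None of my checks failed. I found the crock's centre to differ by about 3 mm between the two cameras, roughly what the calibration allows, and used the average.

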